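# Check and pack a wooden tractor kit

## Robot

A 6-joint arm with a two-finger parallel gripper is mounted at the origin on the work surface. World frame = base frame: x ahead of the robot, y to its left, z up, the work surface at z = 0. Lengths are in m, angles in rad, forces in N, time in s.
With the tool pointing down it reaches from about 0.3 to 0.875 m from the base axis. Payload 6.4 kg.
Tool frame: the origin (TCP) lies midway between the tips of the shut fingers; the grasp point (between the pads) lies 19 mm behind it; z points along the fingers, y is the direction in which the jaws open and shut (so a half turn about z gives the same grasp; the last joint's range is limited). The gripper opens to 88 mm and grips with 3 to 60 N. Pads are 18 mm wide; open, the fingers measure 123 mm over their backs; the gripper's body (75 mm by 187 mm) begins 45 mm behind the grasp point.
Start: joints at [-1.51, 0.181, 1.607, -0, 1.354, -0.206], TCP at [0.152, -0.555, 0.212] pointing down, gripper open.
Joint ranges: [-2.99, 2.99], [-0.89, 2.07], [0.3, 2.58], [-1.14, 4.28], [0, 2.63], [-3.12, 3.12]. Speed limits (rad/s): [2.57, 2.57, 3.01, 3.14, 3.14, 3.14].

## Interface

Orientations are given as a rotation vector (axis times angle).
In Python, from workcell import bot gives the robot as it stands. The module is installed in compiled form; this text tells all that it offers. Calls block until the motion is done:
- bot.movep(position, orientation): joint-space move of the TCP to a pose.
- bot.move_straight(position, rotation=None, speed=0.15, until_force=None): straight line of the TCP; rotation=None keeps the orientation; speed is the mean speed in m/s. With until_force (N) it stops when the force on the tool has changed by that much, and returns True; else False.
- bot.move_j(angles): joint-space move.
- bot.set_gripper(opening, newtons=None): finger opening in m; newtons is the grip in N (None keeps the last); returns when the fingers have stopped.
- bot.pause(seconds).
- bot.ik(position, orientation): joint angles nearest the present ones, or None.
- bot.get_image(name): name is "side" or "top"; returns the picture (420x560x3 uint8, red, green, blue); there is no depth.
- bot.get_calibration(name): a dict with "camera_matrix" (3x3 intrinsics, pixels), "D" ([k1, k2, p1, p2, k3] as OpenCV has them; the pictures are not rectified), "cam_to_world" (4x4, takes a point from camera to world coordinates). Camera axes: x right, y down, z forward; pixel columns grow to the right and rows downward; lengths in m; the calibration is good to about 2 mm. A picture is of the moment at which its call begins. get_calibration takes no time and is no camera call.
A pose or a line that the arm cannot do raises bot.MotionError and nothing moves.
- bot.job_done(): hands the job in, once; it reports no verdict.
Readings, each from a call of its own:
- bot.current_time_s(): time.
- bot.current_q(): joint angles.
- bot.current_dq(): joint speeds.
- bot.current_effort(): joint torques, N m.
- bot.current_tcp_pos(): TCP position.
- bot.current_tool_rot(): TCP orientation.
- bot.current_wrist_force(): force on the tool from outside, world axes, zero at the start.
- bot.current_wrist_torque(): the same for the moment, N m.
- bot.current_width(): finger opening in m.
Only numpy, scipy, OpenCV 4.12 (cv2) and the standard library are available. Lean on these libraries where they do the work, as an engineer would, in place of code of your own. Each camera call takes 0.05 s, during which the arm holds its last target.

## Task

First tip every wheel that stands on edge on the cork mat over onto its flat face where it stands, with a light push and without gripping it. Then hold the wooden tractor body up level in front of the check camera and show it squarely, at the viewing point 8 cm before the lens, its nose, then its left side, its tail and its right side, keeping still for about a second each time and not bumping the camera. Last, set the tractor upright and lay all the wheels flat and side by side on the floor of the kit tray, leaving the tape roll, the toy animal and the bowl alone.

Things in the scene. Friction and masses are not known exactly. Their poses are not given: they have to be found in the camera images.
- wheel1: a dark wooden toy tractor wheel with ten square tread lugs, 54 mm over the lugs, 16 mm thick, 35 g, pale hub disc on both faces; origin at its centre, its x axis is the axle. It starts standing on edge on the cork mat (centre 29 mm above the desk), resting on one lug 10 mm wide, and topples flat, away from the push, once its top is pushed about 10 to 15 mm along the axle; lying on the mat its centre is 10 mm above the desk. Some of the four wheels may be absent
- wheel2: a dark wooden toy tractor wheel with ten square tread lugs, 54 mm over the lugs, 16 mm thick, 35 g, pale hub disc on both faces; origin at its centre, its x axis is the axle. It starts standing on edge on the cork mat (centre 29 mm above the desk), resting on one lug 10 mm wide, and topples flat, away from the push, once its top is pushed about 10 to 15 mm along the axle; lying on the mat its centre is 10 mm above the desk. Some of the four wheels may be absent
- wheel3: a dark wooden toy tractor wheel with ten square tread lugs, 54 mm over the lugs, 16 mm thick, 35 g, pale hub disc on both faces; origin at its centre, its x axis is the axle. It starts standing on edge on the cork mat (centre 29 mm above the desk), resting on one lug 10 mm wide, and topples flat, away from the push, once its top is pushed about 10 to 15 mm along the axle; lying on the mat its centre is 10 mm above the desk. Some of the four wheels may be absent
- wheel4: a dark wooden toy tractor wheel with ten square tread lugs, 54 mm over the lugs, 16 mm thick, 35 g, pale hub disc on both faces; origin at its centre, its x axis is the axle. It starts standing on edge on the cork mat (centre 29 mm above the desk), resting on one lug 10 mm wide, and topples flat, away from the push, once its top is pushed about 10 to 15 mm along the axle; lying on the mat its centre is 10 mm above the desk. Some of the four wheels may be absent
- tractor: wooden toy tractor body without wheels, 160 g: 110 mm long (x, nose towards +x), 40 mm wide (y, left is +y) with flat parallel sides from bottom to bonnet, standing on its flat underside; origin at the centre of the underside, z up. Bonnet (front) is 50 mm high; the cab at the rear (x from -54 to -6 mm) has posts above 50 mm and a roof, top at 66 mm. Balanced when gripped across its width near x = 0
- nose (a point): centre of the tractor's nose end: 55 mm ahead of its origin, 30 mm above its underside
- tail (a point): centre of the tractor's tail end: 55 mm behind its origin, 30 mm above its underside
- left (a point): centre of the tractor's left side (+y): 20 mm from its middle, 30 mm above its underside
- right (a point): centre of the tractor's right side (-y): 20 mm from its middle, 30 mm above its underside
- checkcam: the check camera, a grey box on a short post with a 70 mm square foot, fixed to the desk; 120 mm high in all, box 76 mm wide; its round black lens, 95 mm above the desk, looks level along the camera's own -x axis, lens glass 44 mm from the origin. Origin at the centre of the foot
- focus (a point): the viewing point in the air 80 mm straight in front of the lens, 95 mm above the desk, axes as the camera's (the lens lies in its +x direction): the side being shown belongs here, facing the lens squarely
- tray: the kit tray, an open cardboard-coloured tray fixed to the desk, 210 mm (its x) by 290 mm (its y) outside, walls 5 mm thick and 25 mm high, floor 5 mm above the desk; origin at the centre of its underside
- mat: thin cork mat 250 x 250 x 2 mm, fixed to the desk, on which the wheels stand; origin at the centre of its underside
- tape: bystander: roll of clear tape lying flat, 56 mm across, 24 mm high; origin at the centre of its underside
- animal: bystander: small pale wooden toy animal, 90 mm long, 68 mm high; origin at the centre of its underside
- bowl: bystander: small wooden bowl, 120 mm across, 50 mm high; origin at the centre of its underside
Mind the look-alikes: they are no part of the job. What is shaped like the wheel1 but orange is not meant. Leave any orange look-alike of the wheel3 alone.

How it is judged:
By the outcome, as a careful person would: the job done as asked, in the order asked, and still so for the second after the job is handed in, with the robot touching nothing.
Of wheel1, wheel2, wheel3, wheel4 only 2 to 4 are there at a start; the rules pass over those that are not, and their reading is None.
At some moment in a run one of wheel1, wheel2, wheel3, wheel4, tractor may be knocked a few centimetres aside while the robot is not near it.
It also fails if it takes over 210 s, if anything falls off the work surface, if the arm or the gripper's body presses on something with over 40 N, if the wrist force passes 120 N, or if a joint passes its speed limit or range.

## Working session

There is one attempt and no reset: what is moved stays moved. The work goes in short steps, each a Python script; the robot and the scene stay as the last script left them, time stands still between calls to the robot, and variables do not carry over. Pictures are saved under pics/ and viewed, and the job is handed in when it is done.

```bash
ls; mkdir -p pics; python3 - <<'E'
from workcell import bot
import cv2
for n in("side","top"):
    im=bot.get_image(n); cv2.imwrite(f"pics/{n}0.png",cv2.cvtColor(im,cv2.COLOR_RGB2BGR))
    c=bot.get_calibration(n); print(n,c)
print(bot.current_time_s(),bot.current_tcp_pos(),bot.current_tool_rot(),bot.current_width())
E
```

```text
pics
side {'camera_matrix': array([[504.55380899,   0.        , 288.60323717],
       [  0.        , 504.55380899, 215.00607638],
       [  0.        ,   0.        ,   1.        ]]), 'D': array([-0.04667972,  0.        ,  0.        ,  0.        ,  0.        ]), 'cam_to_world': array([[ 0.9106122 , -0.2765917 ,  0.30705447,  0.12801524],
       [-0.41278169, -0.57294547,  0.70805704, -0.93633609],
       [-0.01991723, -0.77151184, -0.63590313,  0.9150415 ],
       [ 0.        ,  0.        ,  0.        ,  1.        ]])}
top {'camera_matrix': array([[413.31286522,   0.        , 277.3043168 ],
       [  0.        , 413.31286522, 213.62048812],
       [  0.        ,   0.        ,   1.        ]]), 'D': array([-0.12366928,  0.        ,  0.        ,  0.        ,  0.        ]), 'cam_to_world': array([[ 0.01236785, -0.9953537 ,  0.09548842,  0.42849918],
       [-0.99987862, -0.01321571, -0.00825183, -0.04049306],
       [ 0.00947543, -0.09537477, -0.99539634,  0.91388004],
       [ 0.        ,  0.        ,  0.        ,  1.        ]])}
0.1 [ 0.15157751 -0.55414617  0.21100778] [-3.11215495e+00 -4.17633375e-01 -1.80596835e-04] 0.08804925927490136
```

View pics/side0.png

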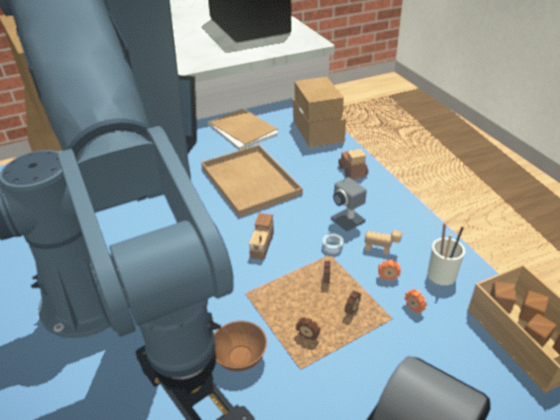

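View pics/top0.png

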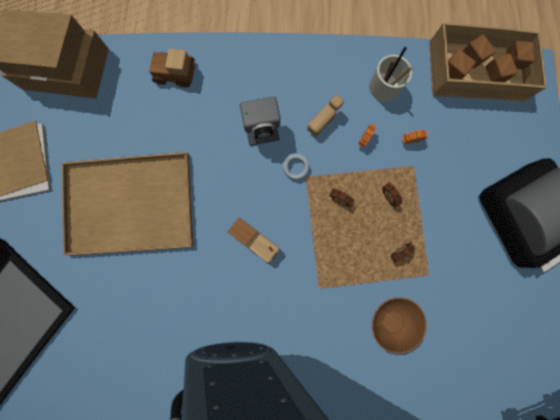

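Side view: three dark wheels stand on the mat at about (326,270), (353,301) and (308,329). The orange look-alikes are at (389,270) and (416,300). The tractor is at (262,237), a boxy look-alike with a different build is at (352,163), the check camera at (348,195), and the tray at (250,180). Next I'll crop in close.

```bash
cat > h.py <<'E'
import numpy as np, cv2
from workcell import bot
from scipy.spatial.transform import Rotation as R
def img(n): return cv2.cvtColor(bot.get_image(n),cv2.COLOR_RGB2BGR)
def ray(n,px):
    c=bot.get_calibration(n);K=c["camera_matrix"];T=c["cam_to_world"]
    u=cv2.undistortPoints(np.array(px,float).reshape(-1,1,2),K,np.array(c["D"]))[:,0]
    d=np.c_[u,np.ones(len(u))]@T[:3,:3].T
    return T[:3,3],d
def onz(n,px,z):
    o,d=ray(n,px); return (o+d*((z-o[2])/d[:,2])[:,None])
def proj(n,P):
    c=bot.get_calibration(n);T=np.linalg.inv(c["cam_to_world"])
    r,_=cv2.Rodrigues(T[:3,:3])
    return cv2.projectPoints(np.array(P,float).reshape(-1,1,3),r,T[:3,3],c["camera_matrix"],np.array(c["D"]))[0][:,0]
def tri(ps,pt):
    o1,d1=ray("side",[ps]);o2,d2=ray("top",[pt]);A=np.c_[d1[0],-d2[0]]
    t=np.linalg.lstsq(A,o2-o1,rcond=None)[0]
    a=o1+t[0]*d1[0];b=o2+t[1]*d2[0];return (a+b)/2,np.linalg.norm(a-b)
def crop(n,x0,y0,w,h,s,f,im=None):
    im=img(n) if im is None else im
    cv2.imwrite(f,cv2.resize(im[y0:y0+h,x0:x0+w],None,fx=s,fy=s,interpolation=cv2.INTER_CUBIC))
def down(yaw): # tool y (jaw) axis at angle yaw in world: 
    # tool z down; y=(cos,sin,0)
    y=np.array([np.cos(yaw),np.sin(yaw),0]);z=np.array([0,0,-1.]);x=np.cross(y,z)
    return R.from_matrix(np.c_[x,y,z]).as_rotvec()
E
python3 - <<'E'
from h import *
a=cv2.imread("pics/side0.png");b=cv2.imread("pics/top0.png")
crop("side",240,145,200,150,4,"pics/s1.png",a.copy());crop("side",240,250,200,120,4,"pics/s2.png",a)
crop("top",220,150,110,110,5,"pics/t1.png",b);crop("top",300,110,150,120*1+60,4 if 0 else 3.3,"pics/t2.png",b)
crop("top",230,85,70,70,8,"pics/t3.png",b)
E
```

```text
(no output)
```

View pics/s1.png

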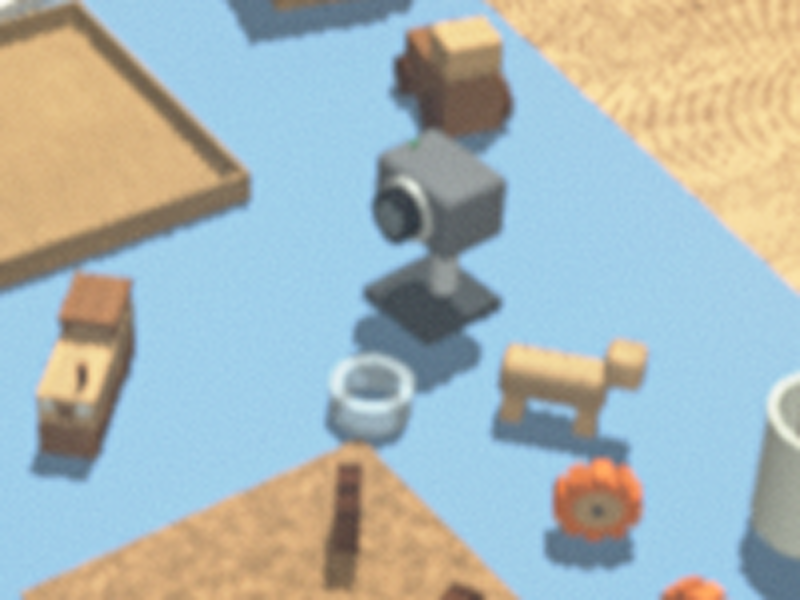

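View pics/s2.png

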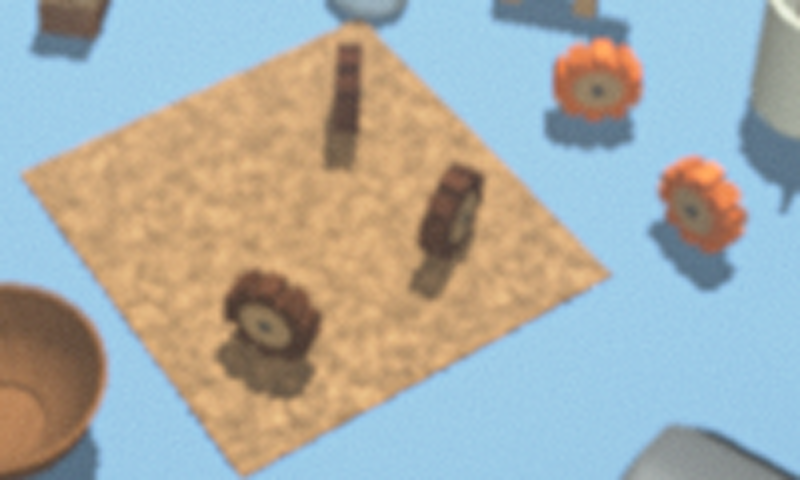

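View pics/t1.png

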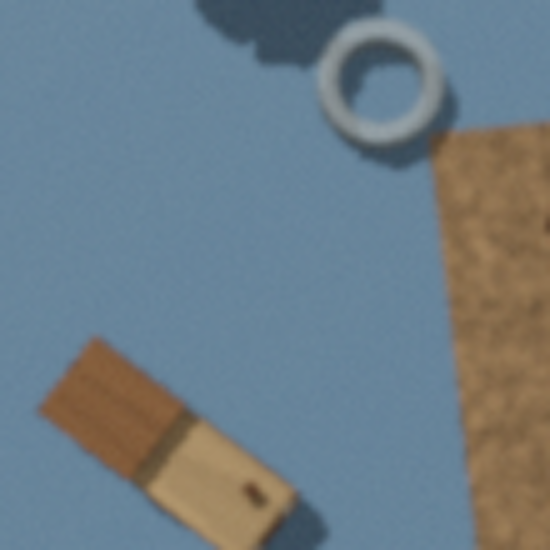

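View pics/t2.png

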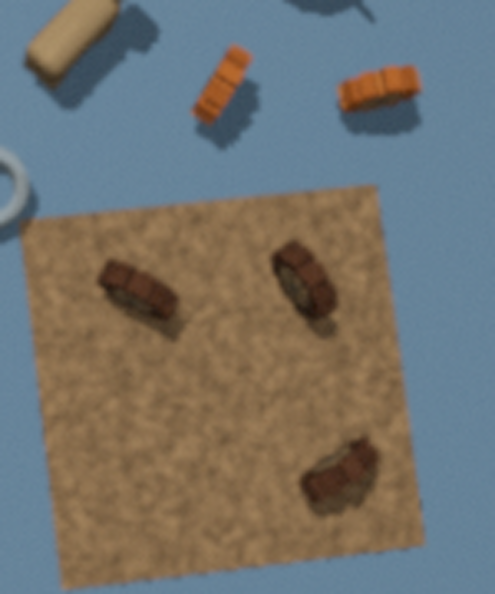

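View pics/t3.png

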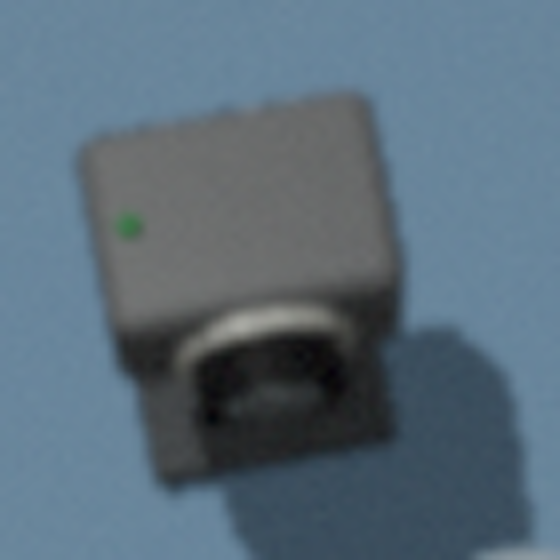

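```bash
python3 - <<'E'
from h import *
np.set_printoptions(precision=4,suppress=True)
# checkcam
t=np.array([[85,145],[365,95],[395,285],[125,330]])/8+[230,85]
c=onz("top",t,0.12); print("box top",c, np.linalg.norm(np.roll(c,-1,0)-c,axis=1)); print("ctr",c.mean(0))
print("lens",tri([340,198],[263.7,131]))
# mat corners
b=cv2.imread("pics/top0.png")
m=np.array([[22,222],[376,187],[424,543],[64,588]])/3.3+[300,110]; mm=onz("top",m,0.002);print("mat",mm,mm.mean(0),np.linalg.norm(np.roll(mm,-1,0)-mm,axis=1))
# tractor roof corners
r=np.array([[95,337],[192,408],[135,480],[38,408]])/5+[220,150]; rr=onz("top",r,0.066);print("roof",rr,rr.mean(0),np.linalg.norm(np.roll(rr,-1,0)-rr,axis=1))
bn=np.array([[300,495],[262,549]])/5+[220,150]; print("nose top",onz("top",bn,0.05))
# wheels
hsv=cv2.cvtColor(b,cv2.COLOR_BGR2HSV)
for n,f in(("top",b),("side",cv2.imread("pics/side0.png"))):
    h=cv2.cvtColor(f,cv2.COLOR_BGR2HSV)
    for p in ([(342,198),(393,195),(403,253)] if n=="top" else [(326,270),(353,301),(308,329)]): print(n,p,h[p[1]-4:p[1]+5:2,p[0]-4:p[0]+5:2].reshape(-1,3)[:12].tolist())
E
```

```text
box top [[ 0.7256  0.029   0.12  ]
 [ 0.7396 -0.0408  0.12  ]
 [ 0.6902 -0.0489  0.12  ]
 [ 0.6777  0.0178  0.12  ]] [0.0712 0.0501 0.0679 0.0492]
ctr [ 0.7083 -0.0107  0.12  ]
lens (array([ 0.6763, -0.0175,  0.0946]), np.float64(0.0005626787570569146))
mat [[ 0.5987 -0.1128  0.002 ]
 [ 0.6279 -0.3588  0.002 ]
 [ 0.3835 -0.388   0.002 ]
 [ 0.353  -0.1424  0.002 ]] [ 0.4908 -0.2505  0.002 ] [0.2477 0.2461 0.2475 0.2474]
roof [[ 0.501   0.0313  0.066 ]
 [ 0.4723 -0.0092  0.066 ]
 [ 0.4424  0.0137  0.066 ]
 [ 0.4714  0.0541  0.066 ]] [0.4718 0.0225 0.066 ] [0.0496 0.0376 0.0497 0.0374]
nose top [[ 0.4374 -0.0542  0.05  ]
 [ 0.4147 -0.0386  0.05  ]]
top (342, 198) [[10, 145, 67], [9, 151, 83], [11, 151, 88], [11, 153, 85], [13, 137, 93], [10, 161, 73], [10, 152, 89], [10, 140, 89], [10, 145, 86], [11, 162, 71], [12, 141, 65], [11, 159, 72]]
top (393, 195) [[11, 158, 58], [10, 150, 80], [12, 149, 84], [11, 146, 89], [13, 140, 91], [14, 133, 67], [10, 142, 79], [10, 152, 87], [11, 146, 89], [11, 141, 85], [16, 116, 79], [13, 135, 68]]
top (403, 253) [[16, 99, 88], [15, 109, 101], [13, 133, 86], [11, 153, 85], [10, 151, 83], [16, 122, 88], [13, 141, 78], [11, 172, 74], [11, 144, 87], [10, 144, 87], [10, 144, 76], [11, 149, 70]]
side (326, 270) [[16, 102, 205], [13, 95, 132], [7, 77, 100], [8, 83, 98], [14, 99, 167], [16, 104, 199], [13, 92, 127], [9, 84, 103], [8, 83, 105], [14, 106, 176], [16, 102, 197], [11, 105, 133]]
side (353, 301) [[13, 106, 128], [10, 84, 91], [11, 95, 99], [8, 95, 105], [11, 76, 91], [10, 106, 116], [10, 100, 110], [8, 83, 95], [11, 75, 85], [16, 84, 122], [9, 103, 116], [9, 103, 116]]
side (308, 329) [[14, 96, 90], [10, 92, 83], [9, 104, 93], [10, 117, 120], [10, 113, 111], [17, 97, 134], [16, 101, 129], [13, 96, 101], [12, 103, 89], [10, 109, 103], [18, 94, 144], [17, 93, 143]]
```

```bash
python3 - <<'E'
from h import *
b=cv2.imread("pics/top0.png");a=cv2.imread("pics/side0.png")
A=[cv2.resize(b[y-20:y+20,x-20:x+20],None,fx=6.6,fy=6.6,interpolation=cv2.INTER_CUBIC) for x,y in((342,198),(393,195),(403,253))]
B=[cv2.resize(a[y-25:y+25,x-25:x+25],(264,264),interpolation=cv2.INTER_CUBIC) for x,y in((326,270),(353,301),(308,329))]
cv2.imwrite("pics/w.png",np.vstack([np.hstack(A),np.hstack(B)]))
crop("top",50,140,160,130,5,"pics/tray.png",b)
E
```

```text
(no output)
```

View pics/w.png

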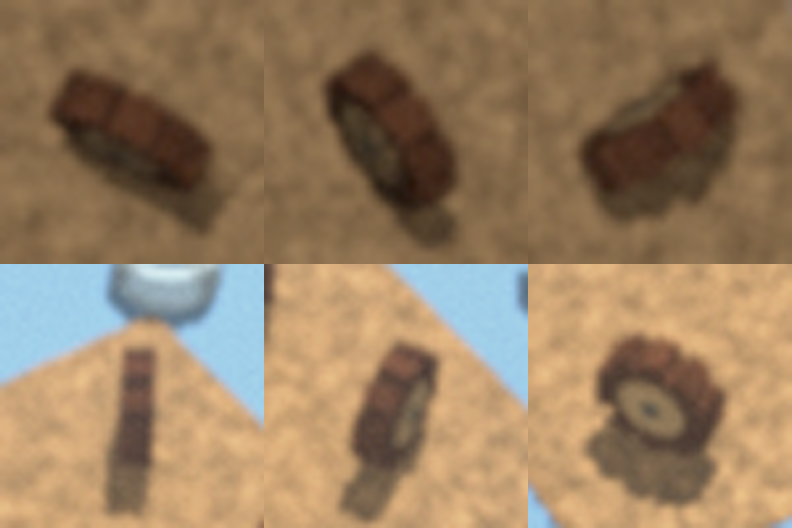

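View pics/tray.png

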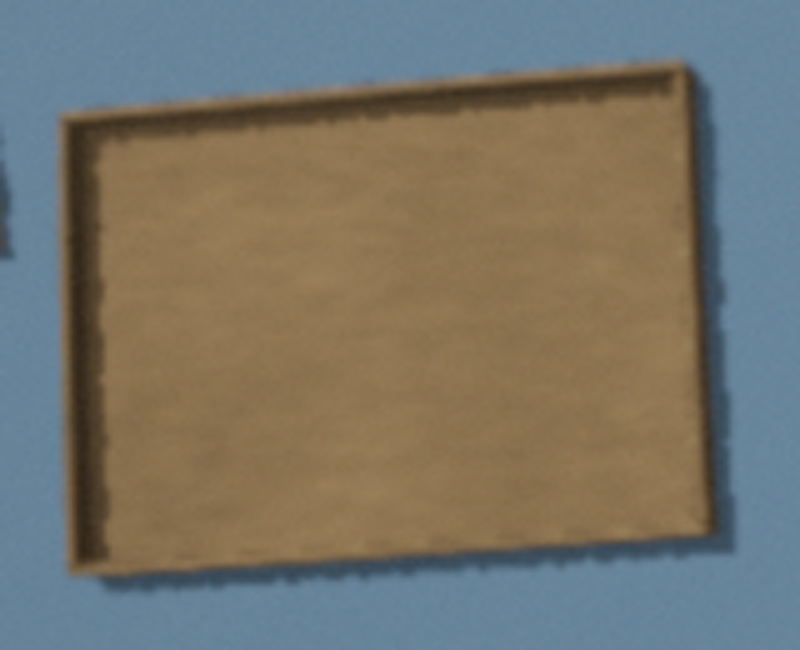

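```bash
python3 - <<'E'
from h import *
np.set_printoptions(precision=4,suppress=True)
O=[(342,198),(393,195),(403,253)]
E=[[(62,97),(202,170)],[(350-264,70),(432-264,192)],[(593-528,172),(725-528,84)]]
a=cv2.imread("pics/side0.png");b=cv2.imread("pics/top0.png")
for o,e in zip(O,E):
    p=np.array(e)/6.6+np.array(o)-20
    w=onz("top",p,0.029); d=w[1]-w[0]; L=np.hypot(*d[:2]); c=w.mean(0); ax=np.array([-d[1],d[0]])/L
    print("c",c,"len",L,"axle",ax,np.degrees(np.arctan2(ax[1],ax[0])))
    th=np.linspace(0,2*np.pi,25); u=d/L
    for s in(-.008,.008):
        ring=c+np.outer(np.cos(th)*.027,u)+np.outer(np.sin(th)*.027,[0,0,1])+s*np.r_[ax,0]
        for n,f in(("side",a),("top",b)):
            for q in proj(n,ring): f[int(round(q[1])),int(round(q[0]))]=(255,0,0) if s<0 else (0,255,0)
A=[cv2.resize(b[y-20:y+20,x-20:x+20],None,fx=6.6,fy=6.6,interpolation=0) for x,y in O]
B=[cv2.resize(a[y-25:y+25,x-25:x+25],(264,264),interpolation=0) for x,y in((326,270),(353,301),(308,329))]
cv2.imwrite("pics/w2.png",np.vstack([np.hstack(A),np.hstack(B)]))
t=np.array([[63,115],[685,63],[712,533],[72,573]])/5+[50,140]; w=onz("top",t,.025);print("tray",w,w.mean(0),np.linalg.norm(np.roll(w,-1,0)-w,axis=1))
E
```

```text
c [ 0.5488 -0.1877  0.029 ] len 0.05188825082901707 axle [ 0.8916 -0.4529] -26.92865095533425
c [ 0.558  -0.2988  0.029 ] len 0.04862135594762704 axle [ 0.5571 -0.8305] -56.14793798143875
c [ 0.4327 -0.3208  0.029 ] len 0.05336237414668534 axle [0.8389 0.5443] 32.97649423290609
tray [[0.6223 0.4392 0.025 ]
 [0.6464 0.1531 0.025 ]
 [0.44   0.134  0.025 ]
 [0.4166 0.4215 0.025 ]] [0.5313 0.2869 0.025 ] [0.2872 0.2072 0.2884 0.2065]
```

View pics/w2.png

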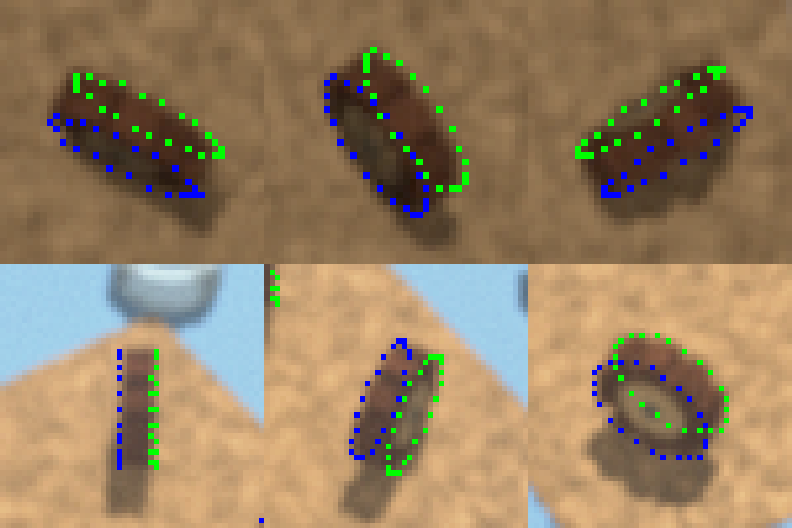

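Overlaying the measured poses on both views agrees within about 2 mm. The camera lens triangulates to z 0.0946 (should be 0.095), and the tray and mat sizes match. Next I tip the wheels.

```bash
cat >> h.py <<'E'
def best(pos,yaw):
    q0=bot.current_q(); B=None
    for k in(0,np.pi):
        r=down(yaw+k); q=bot.ik(pos,r)
        if q is None: continue
        q=np.array(q); s=np.abs(q-q0).max()+ (2 if abs(q[5])>2.9 else 0)
        if B is None or s<B[0]: B=(s,r)
    return B[1]
E
cat > tip.py <<'E'
import sys
from h import *
i=int(sys.argv[1])
c,ang,sg=[((.5488,-.1877),-26.93,-1),((.558,-.2988),-56.1,-1),((.4327,-.3208),32.98,1)][i]
a=np.radians(ang); ax=np.array([np.cos(a),np.sin(a)]); p=sg*ax; c=np.array(c)
s=c-p*.033; r=best([*s,.16],a+np.pi/2)
bot.set_gripper(0.0)
bot.movep([*s,.16],r)
bot.move_straight([*s,.045],speed=.1)
e=c-p*(.017-.019)
print(bot.move_straight([*e,.045],speed=.05))
bot.pause(.3)
s2=c-p*.025
bot.move_straight([*s2,.047],speed=.1); bot.move_straight([*s2,.16],speed=.2)
print(bot.current_time_s(),bot.current_wrist_force())
cv2.imwrite(f"pics/tip{i}t.png",img("top"));cv2.imwrite(f"pics/tip{i}s.png",img("side"))
x=np.hstack([cv2.imread(f"pics/tip{i}t.png")[150:310,280:460],cv2.imread(f"pics/tip{i}s.png")[230:390,230:410]])
cv2.imwrite(f"pics/tip{i}.png",cv2.resize(x,None,fx=2.2,fy=2.2,interpolation=cv2.INTER_CUBIC))
E
python3 tip.py 0
```

```text
False
6.9833 [-0.1490161  -0.67347992  0.37736809]
```

View pics/tip0.png

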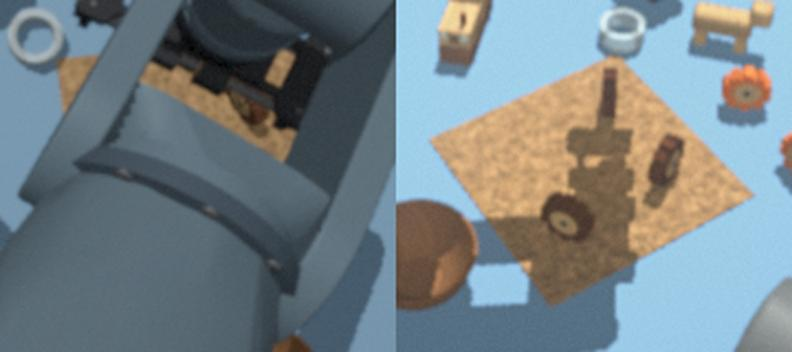

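```bash
python3 - <<'E'
from h import *
print(bot.current_tcp_pos(),bot.current_q(),bot.current_width(),bot.current_tool_rot()); print(proj("side",[bot.current_tcp_pos(),[.5488,-.1877,.03]]))
E
```

```text
[ 0.56979386 -0.19827531  0.1578325 ] [-5.31381498e-01  2.96355724e-01  1.57995368e+00 -1.85944924e-05
  1.26892934e+00 -1.63213558e+00] 0.0002464610862239196 [-7.30740525e-01 -3.05183376e+00 -1.64411141e-03]
[[338.47417884 232.32172734]
 [326.46192004 271.72921129]]
```

View pics/tip0s.png

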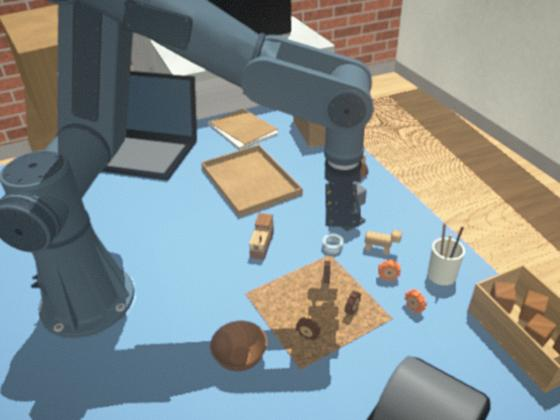

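```bash
python3 - <<'E'
from h import *
a=cv2.imread("pics/side0.png");b=cv2.imread("pics/tip0s.png")
x=np.hstack([cv2.resize(f[225:325,295:395],None,fx=4,fy=4,interpolation=cv2.INTER_CUBIC) for f in(a,b)])
cv2.imwrite("pics/cmp.png",x)
E
```

```text
(no output)
```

View pics/cmp.png

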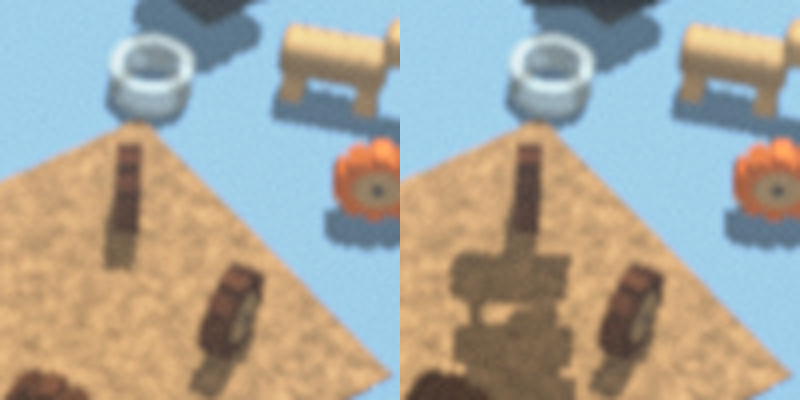

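```bash
sed -i 's/e=c-p\*(.017-.019)/e=c+p*float(sys.argv[2])/; s/^bot.pause(.3)/bot.pause(.1);print(bot.current_tcp_pos(),e,bot.current_wrist_force());cv2.imwrite(f"pics\/push{i}.png",img("side")[225:375,280:480]);bot.pause(.2)/' tip.py; python3 tip.py 0 0.014; python3 -c "
import cv2;cv2.imwrite('pics/p0.png',cv2.resize(cv2.imread('pics/push0.png'),None,fx=4,fy=4))"
```

```text
False
[ 0.53658907 -0.18157733  0.04503242] [ 0.53631815 -0.18135938] [1.15868198 0.70046275 0.34463226]
11.55 [-0.21284614 -0.46898519 -1.3438284 ]
```

View pics/tip0.png

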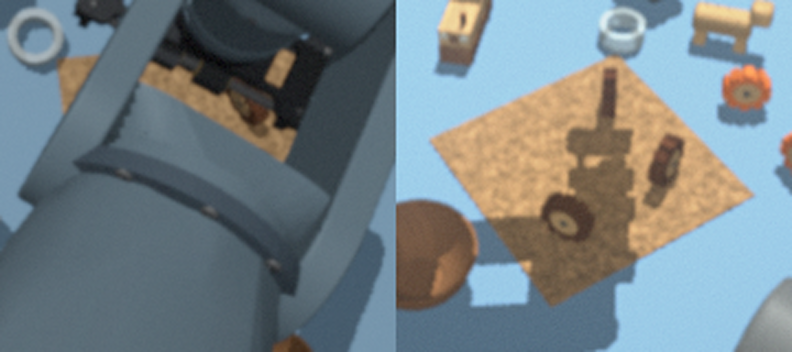

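View pics/p0.png

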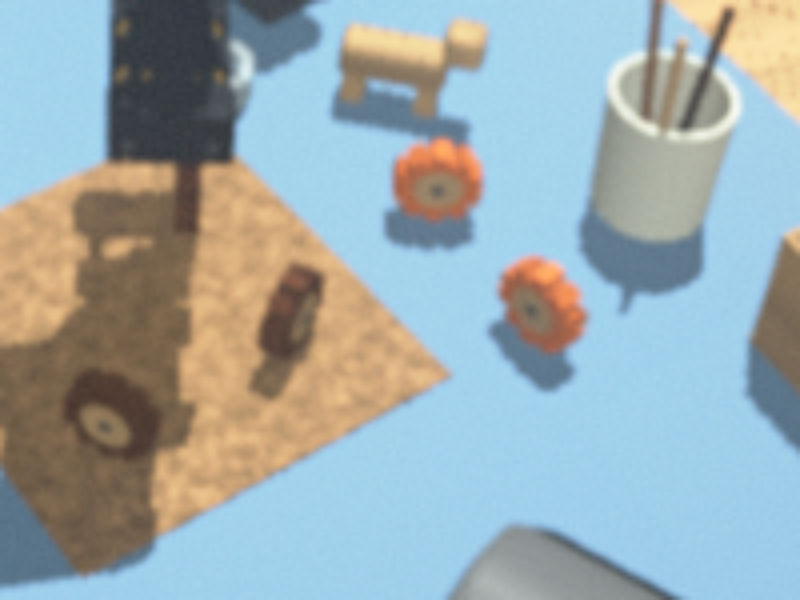

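```bash
python3 - <<'E'
from h import *
t=np.array([ 0.5698,-0.1983,0.1578]);y=np.array([.453,.893,0]);x=np.array([.893,-.453,0])
for s in(-1,1):
  for k in (-1,1): print(s,k,proj("side",[t+s*.0935*y+k*.0375*x+[0,0,.064],t+s*.0175*y+k*.009*x]))
im=cv2.imread("pics/tip0s.png"); crop("side",295,140,100,110,5,"pics/g.png",im)
E
```

```text
-1 -1 [[322.84984265 238.97272011]
 [334.68878641 237.47865931]]
-1 1 [[359.82116746 239.49966267]
 [342.77926057 237.59316721]]
1 -1 [[322.16599212 184.80747814]
 [334.28513114 227.20869832]]
1 1 [[354.57930294 185.14082813]
 [342.18659833 227.31459799]]
```

View pics/g.png

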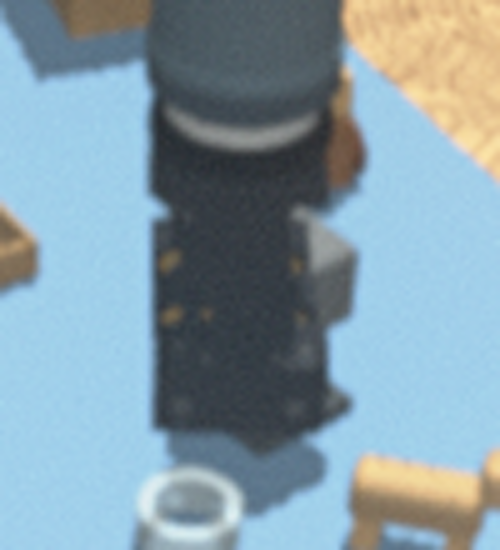

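The wheel is untouched, and the gripper's outline in the side view sits about 13 px higher than the TCP reading predicts. I'll turn the jaws broadside to the side camera and measure where the fingertips really are.

```bash
python3 - <<'E'
from h import *
p=[.5,-.25,.2]
bot.movep(p,best(p,np.radians(-24)))
bot.pause(.3);t=bot.current_tcp_pos()
print(t,bot.current_tool_rot(),proj("side",[t]),proj("top",[t]))
im=img("side");crop("side",220,130,180,140,4,"pics/g2.png",im);im=img("top");cv2.imwrite("pics/g2t.png",im)
E
```

```text
[ 0.50008339 -0.24981973  0.19982747] [-2.63403818e+00 -1.71170514e+00  6.70472449e-05] [[321.90893152 241.55975437]] [[393.03015795 213.40282311]]
```

View pics/g2.png

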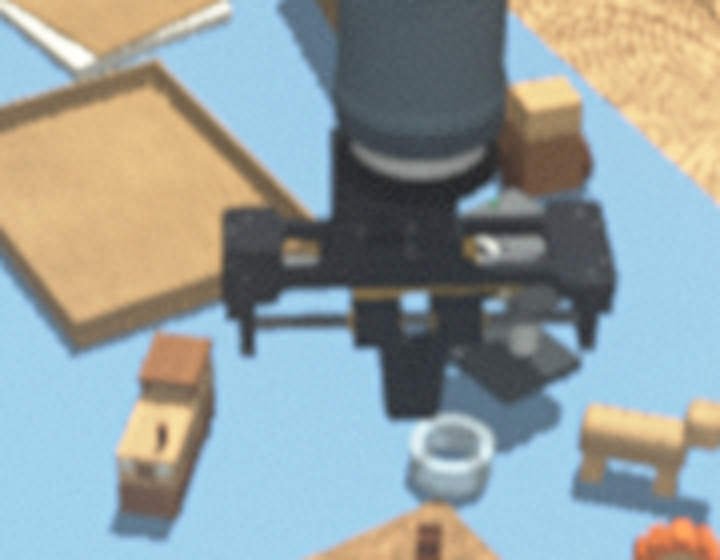

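View pics/g2t.png

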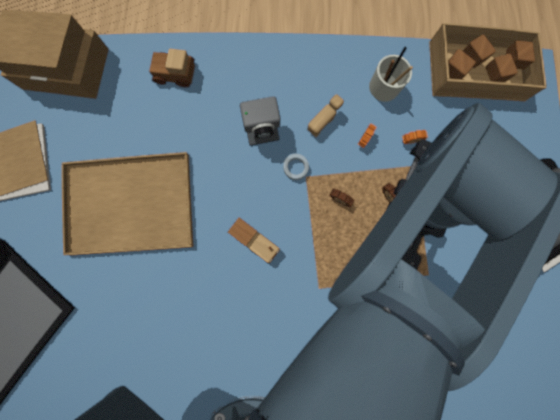

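```bash
python3 - <<'E'
from h import *
bot.move_straight([.49,-.245,.06],speed=.15)
bot.pause(.3);im=img("side");crop("side",260,200,150,130,4,"pics/g3.png",im);print(proj("side",[bot.current_tcp_pos()]))
print(bot.move_straight([.49,-.245,.0],speed=.015,until_force=3),bot.current_tcp_pos(),bot.current_wrist_force())
im=img("side");crop("side",260,200,150,130,4,"pics/g4.png",im);print(proj("side",[bot.current_tcp_pos()]))
E
```

```text
[[315.73742166 286.86204581]]
False [ 4.90001584e-01 -2.45007876e-01  1.44317787e-05] [-0.0639019  -0.82915835  0.40202817]
[[315.23618181 304.35315863]]
```

View pics/g4.png

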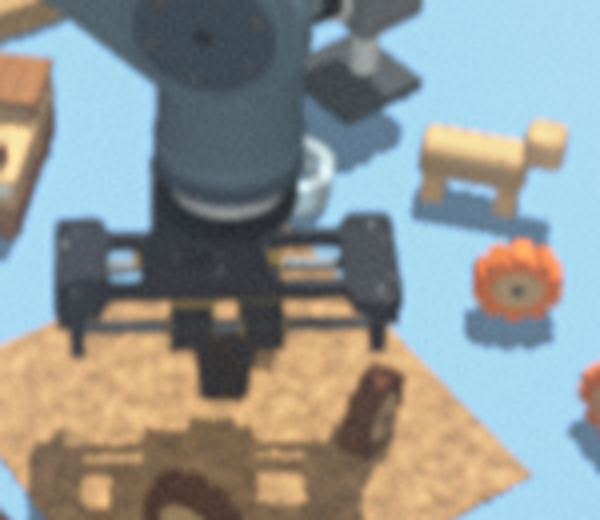

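```bash
python3 - <<'E'
from h import *
try:
  print(bot.move_straight([.49,-.245,-.04],speed=.015,until_force=2.5),bot.current_tcp_pos(),bot.current_wrist_force())
except bot.MotionError as e: print(e)
im=img("side");crop("side",260,200,150,130,4,"pics/g5.png",im);print(proj("side",[[.49,-.245,.002],[.49,-.245,.015]]))
E
```

```text
True [ 0.48998065 -0.24498479 -0.02445311] [-0.15952221 -0.57276926  4.94321891]
[[315.23209531 303.79540088]
 [315.31169556 300.12376704]]
```

View pics/g5.png

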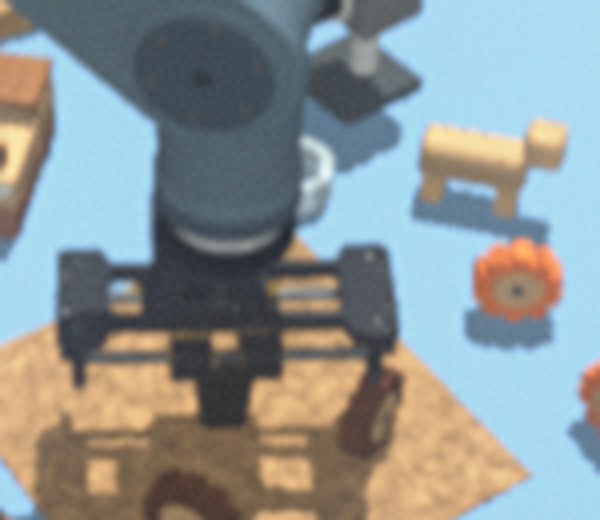

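Contact with the mat (true z 0.002) came at a reported z of -0.0245, so the real fingertips sit about 26 mm higher than reported. xy agrees with the side view. I'll apply that z correction from here on.

```bash
cat >> h.py <<'E'
DZ=.0265
def mv(p,yaw=None,**k):   # true tip position, straight
    return bot.move_straight([p[0],p[1],p[2]-DZ],None if yaw is None else best([p[0],p[1],p[2]-DZ],yaw),**k)
def mj(p,yaw):
    q=[p[0],p[1],p[2]-DZ]; bot.movep(q,best(q,yaw))
def tip(): 
    t=np.array(bot.current_tcp_pos()); t[2]+=DZ; return t
E
cat > tip.py <<'E'
import sys
from h import *
i=int(sys.argv[1])
c,ang,sg=[((.5488,-.1877),-26.93,-1),((.558,-.2988),-56.1,-1),((.4327,-.3208),32.98,1)][i]
a=np.radians(ang); ax=np.array([np.cos(a),np.sin(a)]); p=sg*ax; c=np.array(c)
bot.move_straight([*bot.current_tcp_pos()[:2],.11],speed=.2)
s=c-p*.033
mj([*s,.13],a+np.pi/2)
mv([*s,.044],speed=.12)
e=c+p*.004
mv([*e,.044],speed=.05); bot.pause(.3)
mv([*(c-p*.025),.047],speed=.1); mv([*(c-p*.025),.13],speed=.2)
print(bot.current_time_s(),bot.current_wrist_force())
im=img("side"); crop("side",230,220,200,150,4,f"pics/tip{i}n.png",im)
E
python3 tip.py 0
```

```text
25.7 [-0.0384478   0.67179384 -1.10979829]
```

View pics/tip0n.png

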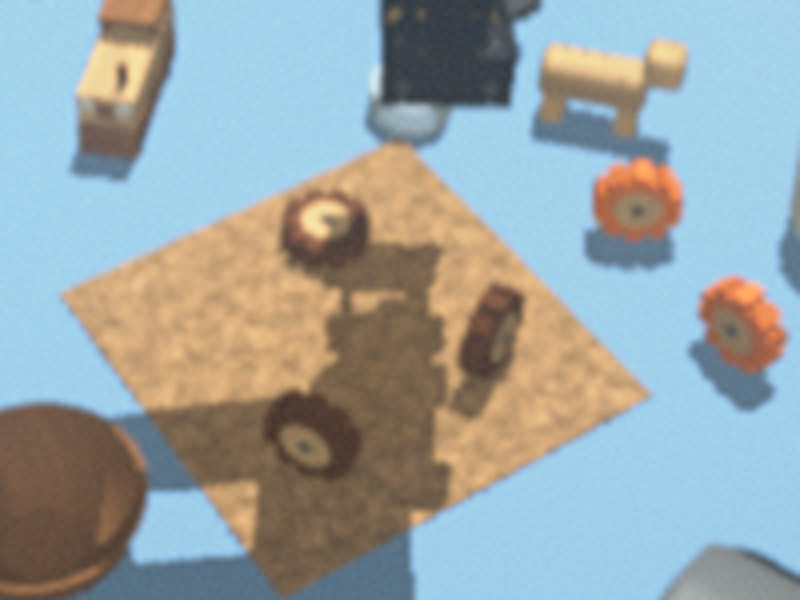

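Wheel 0 now lies flat at crop (325,230), with hub up. On to the other two.

```bash
python3 tip.py 1; python3 tip.py 2
```

```text
29.6417 [ 0.14158398 -0.06796711 -0.90407168]
34.2333 [ 0.0382299  -0.34052178 -0.50028028]
```

View pics/tip2n.png

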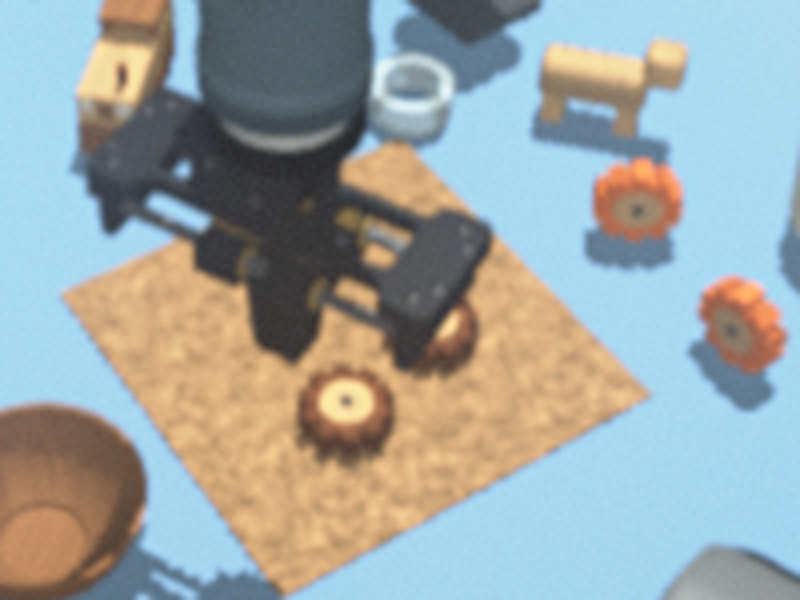

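All three wheels lie flat. I'll clear the arm and measure everything again.

```bash
python3 - <<'E'
from h import *
bot.move_j([-1.51, 0.181, 1.607, 0, 1.354, -0.206]); bot.set_gripper(.085)
a,b=img("side"),img("top"); cv2.imwrite("pics/s2f.png",a);cv2.imwrite("pics/t2f.png",b)
crop("top",220,150,220,150,3.6,"pics/t2c.png",b);crop("top",215,200,80,80,8,"pics/trT.png",b);crop("side",235,200,60,70,8,"pics/trS.png",a)
print(bot.current_time_s())
E
```

```text
37.0167
```

View pics/t2c.png

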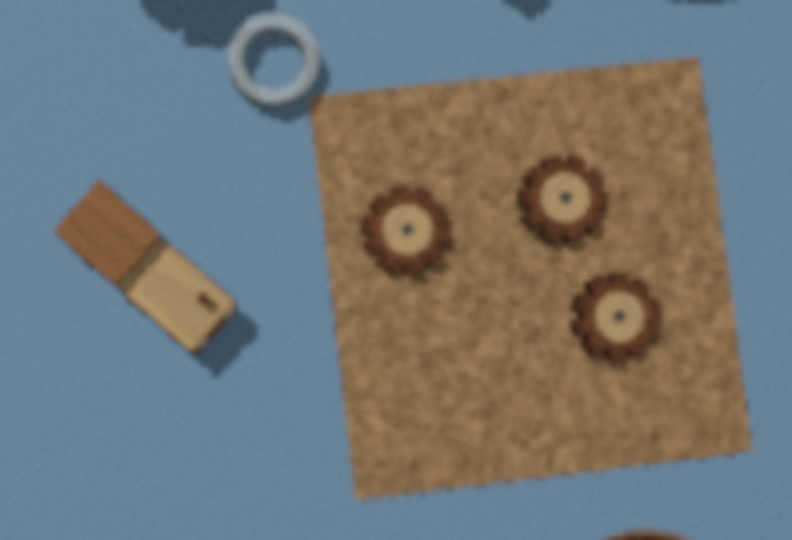

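View pics/trT.png

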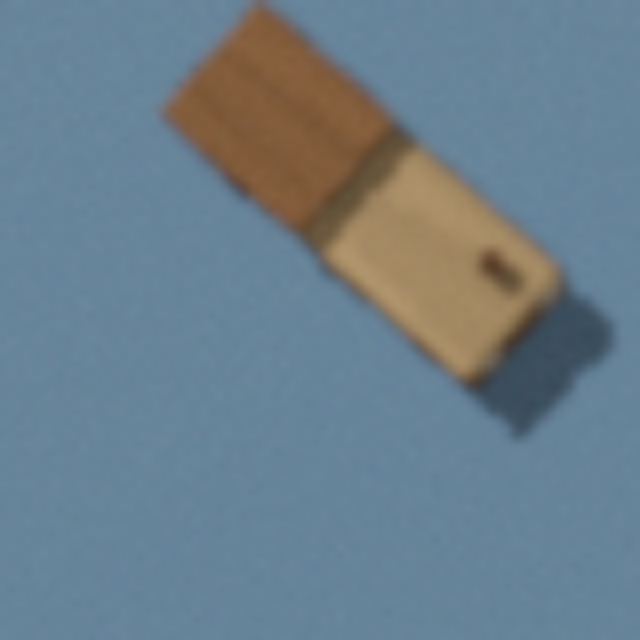

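View pics/trS.png

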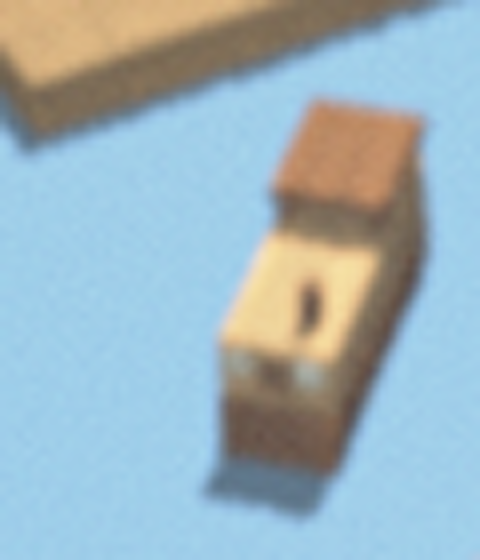

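The tractor has been knocked aside: its roof corner moved from (239,217) to (247,201) in the top view. I'll redo its pose and refine the camera's heading and the wheel positions.

```bash
python3 - <<'E'
from h import *
np.set_printoptions(precision=4,suppress=True)
ang=lambda d:np.degrees(np.arctan2(d[1],d[0]))
r=np.array([[260,5],[398,128],[305,235],[165,112]])/8+[215,200]; w=onz("top",r,.066)
print("roof",w[:,:2],w.mean(0),np.linalg.norm(np.roll(w,-1,0)-w,axis=1)); d1=w[1]-w[0];d2=w[2]-w[3];print("ang",ang(d1),ang(d2),"cross",ang(w[0]-w[3]),ang(w[1]-w[2]))
n=onz("top",np.array([[567,285],[478,383]])/8+[215,200],.05);print("nose",n,n.mean(0),np.linalg.norm(n[0]-n[1]), "ang roof->nose",ang(n.mean(0)-w.mean(0)),np.linalg.norm((n.mean(0)-w.mean(0))[:2]))
# side roof & nose
rs=np.array([[318,98],[423,122],[383,208],[275,192]])/8+[235,200]; v=onz("side",rs,.066);print("side roof",v.mean(0))
ns=np.array([[222,340],[340,358]])/8+[235,200]; v2=onz("side",ns,.05);print("side nose",v2.mean(0),ang(v2.mean(0)-v.mean(0)))
# cam foot
f=onz("top",np.array([[160,485],[395,440]])/8+[230,85],.004);print("foot",f,f.mean(0),ang(f[1]-f[0])+90,np.linalg.norm(f[1]-f[0]))
g=onz("side",np.array([[365,293],[430,343],[500,300]])/4+[240,145],.004);print("foot side",g,ang(g[1]-g[0]),ang(g[2]-g[1]),np.linalg.norm(np.diff(g,axis=0),axis=1),(g[0]+g[2])/2)
# wheels
b=cv2.imread("pics/t2f.png")
W=np.array([[407,229],[565,197],[619,316]])/3.6+[220,150]
for p in W:
    print("wheel",onz("top",[p],.018))
E
```

```text
roof [[ 0.536   0.0144]
 [ 0.5046 -0.0217]
 [ 0.4767  0.0017]
 [ 0.5079  0.0384]] [0.5063 0.0082 0.066 ] [0.0479 0.0364 0.0482 0.0369]
ang -131.00622172967925 -130.43209786738973 cross -40.45400944086915 -40.06285226933351
nose [[ 0.4654 -0.0661  0.05  ]
 [ 0.4396 -0.0432  0.05  ]] [ 0.4525 -0.0547  0.05  ] 0.03454526596615547 ang roof->nose -130.55500680943123 0.08275977366811631
side roof [0.5074 0.0042 0.066 ]
side nose [ 0.4567 -0.0563  0.05  ] -129.94583452066325
foot [[ 0.669   0.0154  0.004 ]
 [ 0.6829 -0.0506  0.004 ]] [ 0.6759 -0.0176  0.004 ] 11.93237179047459 0.06753206328352836
foot side [[ 0.67    0.0129  0.004 ]
 [ 0.6848 -0.0533  0.004 ]
 [ 0.7513 -0.0348  0.004 ]] -77.40177888816169 15.551365501809794 [0.0678 0.069 ] [ 0.7107 -0.011   0.004 ]
wheel [[ 0.5161 -0.1697  0.018 ]]
wheel [[ 0.5371 -0.2672  0.018 ]]
wheel [[ 0.4646 -0.3     0.018 ]]
```

Results:
- **Camera:** foot centre from both views is (0.7107, -0.0108), heading about 11.8°.
- **Tractor:** origin about (0.4885, -0.0152), heading -130.5°. The roof measures 48 mm, which matches.

Next I check joint feasibility for all four shows under both grip flips.

```bash
cat >> h.py <<'E'
CH=np.radians(11.8); CO=np.array([.7108,-.0108]); F=np.array([np.cos(CH),np.sin(CH)]); FOC=CO-.124*F
TR=np.array([.4885,-.0152]); TH=np.radians(-130.5)
SH=dict(nose=(CH,.055),left=(CH-np.pi/2,.020),tail=(CH-np.pi,.055),right=(CH-1.5*np.pi,.020))
def org(k,back=0): h,l=SH[k]; return FOC-F*(l+back)
TY=np.array([.5313,.2869]); TA=np.radians(5.1)
def tray(x,y): c,s=np.cos(TA),np.sin(TA); return TY+np.array([c*x-s*y,s*x+c*y])
E
python3 - <<'E'
from h import *
np.set_printoptions(precision=3,suppress=True)
print("focus",FOC,[org(k) for k in SH])
for fl in(np.pi/2,-np.pi/2):
    print("flip",fl,"grasp",bot.ik([*TR,.016-DZ],down(TH+fl)))
    for k in SH: print(k,bot.ik([*org(k),.081-DZ],down(SH[k][0]+fl)))
    for h in(0,np.pi): print("tray",h,bot.ik([*tray(0,-.085),.021-DZ],down(TA+h+fl)))
b=[325,115]; print("animal",onz("top",[[312,131],[342,100],[325,115]],.05),"tape",onz("top",[[296,167]],.024))
E
```

```text
focus [ 0.589 -0.036] [array([ 0.536, -0.047]), array([ 0.57, -0.04]), array([ 0.536, -0.047]), array([ 0.57, -0.04])]
flip 1.5707963267948966 grasp [-0.275  0.326  1.956 -0.     0.86   0.432]
nose [-0.309  0.298  1.817 -0.     1.027 -2.086]
left [-0.278  0.362  1.73  -0.     1.05  -0.484]
tail [-0.309  0.298  1.817 -0.     1.027  1.056]
right [-0.278  0.362  1.73   0.     1.05   2.657]
tray 0 [ 0.153  0.468  1.732 -0.     0.942 -1.507]
tray 3.141592653589793 [ 0.153  0.468  1.732 -0.     0.942  1.635]
flip -1.5707963267948966 grasp [-0.275  0.326  1.956  0.     0.86  -2.709]
nose [-0.309  0.298  1.817 -0.     1.027  1.056]
left [-0.278  0.362  1.73  -0.     1.05   2.657]
tail [-0.309  0.298  1.817 -0.     1.027 -2.086]
right [-0.278  0.362  1.73  -0.     1.05  -0.484]
tray 0 [ 0.153  0.468  1.732 -0.     0.942  1.635]
tray 3.141592653589793 [ 0.153  0.468  1.732 -0.     0.942 -1.507]
animal [[ 0.691 -0.12   0.05 ]
 [ 0.763 -0.186  0.05 ]
 [ 0.728 -0.149  0.05 ]] tape [[ 0.617 -0.088  0.024]]
```

Flip +90° gives a monotonic wrist sequence (-2.09, -0.48, 1.06, 2.66) for the four sides. Now I grasp the tractor.

```bash
python3 - <<'E'
from h import *
r=down(TH+np.pi/2)
bot.set_gripper(.08)
bot.movep([*TR,.14-DZ],r)
print(bot.move_straight([*TR,.016-DZ],speed=.08,until_force=8),tip(),bot.current_q()[5])
bot.set_gripper(.0,25); print(bot.current_width(),bot.current_wrist_force())
mv([*TR,.10],speed=.1); bot.pause(.2); print(bot.current_width(),bot.current_wrist_force(),bot.current_time_s())
a,b=img("side"),img("top");crop("side",220,150,160,130,5,"pics/k1.png",a);cv2.imwrite("pics/k1t.png",b)
E
```

```text
False [ 0.48893147 -0.01530291  0.01646547] 0.4323240477895474
0.0399314946945608 [-1.14611654 -0.12812182  1.56621664]
0.04011885777554644 [-0.83733761  0.58480554 -1.92533283] 43.175
```

View pics/k1.png

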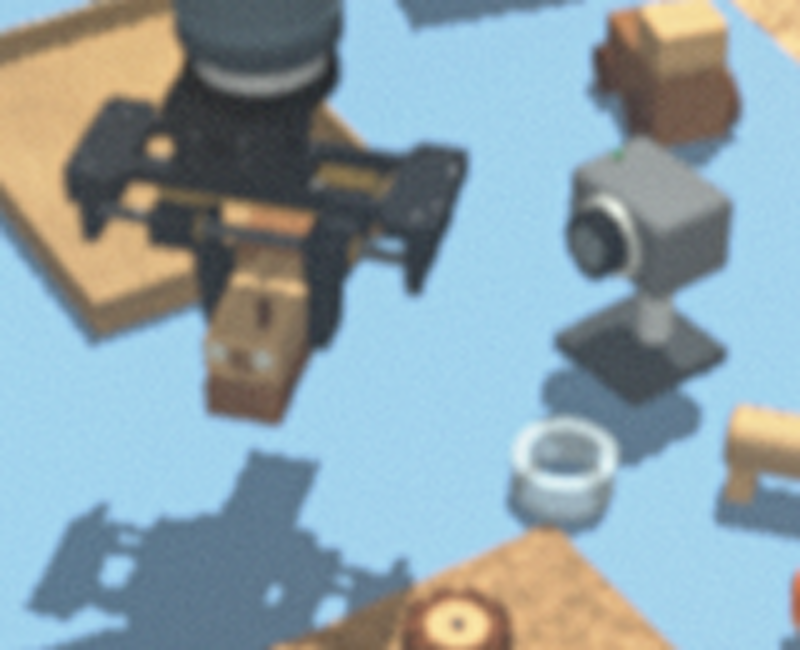

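The tractor is held across its width (40 mm). I'll check where the nose edge actually is against the prediction, then go to the first show.

```bash
python3 - <<'E'
from h import *
h=TH;n=np.array([np.cos(h),np.sin(h)]);l=np.array([-n[1],n[0]]);t=tip()
P=[[*(t[:2]+n*.055+s*l*.02),t[2]-.016+z] for z in(0,.05) for s in(-1,1)]
print(t,(proj("side",P)-[220,150])*5)
def go(p,h,sp): bot.move_straight([*p,.081-DZ],down(h+np.pi/2),speed=sp)
k="nose"; hh=SH[k][0]
bot.movep([*org(k,.06),.081-DZ],down(hh+np.pi/2)); print(bot.current_q()[5])
go(org(k),hh,.06); bot.pause(.3)
a,b=img("side"),img("top");crop("side",260,130,160,130,5,"pics/n1.png",a);crop("top",190,60,160,130,5,"pics/n1t.png",b)
bot.pause(1.2);print(tip(),bot.current_dq(),bot.current_time_s())
E
```

```text
[ 0.48817496 -0.01512318  0.0995445 ] [[201.98071233 414.81469267]
 [278.69266669 428.57074649]
 [196.25713289 337.64131021]
 [274.93619445 351.17572952]]
-2.1483920849613427
[ 0.53556091 -0.04740118  0.08097568] [ 0.00115112 -0.00020644 -0.00012154 -0.00132447 -0.00075145  0.00037862] 48.225
```

View pics/n1.png

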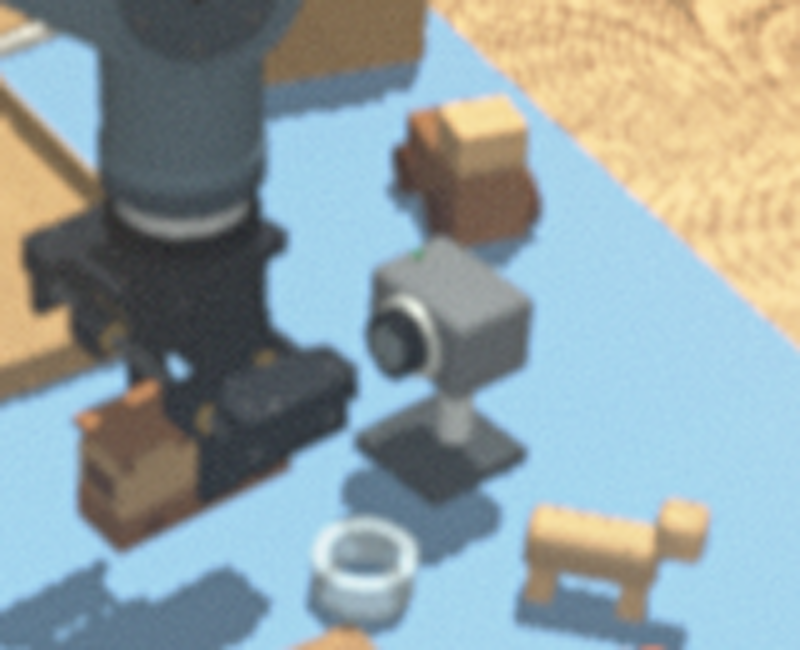

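View pics/n1t.png

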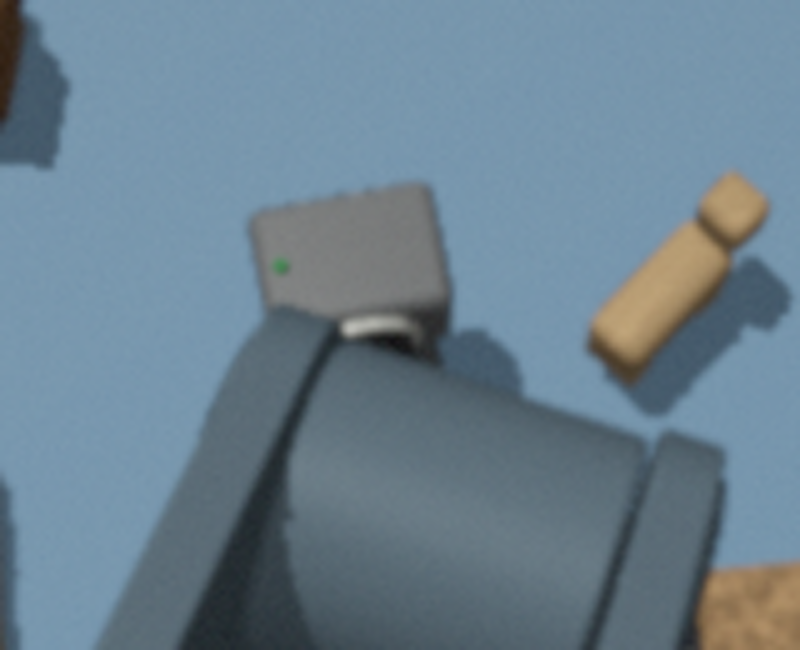

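The nose show was held still, with the tractor level and pointing at the lens. Continuing with left, tail and right, backing off between each.

```bash
python3 - <<'E'
from h import *
z=.081-DZ
prev="nose"
for k in("left","tail","right"):
    h0=SH[prev][0]; h=SH[k][0]; bk=FOC-F*.115
    bot.move_straight([*bk,z],down(h0+np.pi/2),speed=.12)
    bot.movep([*bk,z],down(h+np.pi/2)); print(k,bot.current_q()[5])
    bot.move_straight([*org(k),z],down(h+np.pi/2),speed=.06); bot.pause(.3)
    a=img("side");crop("side",260,130,160,130,5,f"pics/{k}.png",a)
    bot.pause(1.3);print(tip(),org(k),np.abs(bot.current_dq()).max(),bot.current_width(),bot.current_wrist_force(),bot.current_time_s()); prev=k
bot.move_straight([*(FOC-F*.115),z],speed=.12)
A=[cv2.resize(cv2.imread(f"pics/{k}.png")[:,:550],(266,314)) for k in("left","tail","right")];cv2.imwrite("pics/shows.png",np.hstack(A))
E
```

```text
left -0.578973634936939
[ 0.56983995 -0.04024861  0.08099879] [ 0.5698431  -0.04024743] 0.000601898065092723 0.03989330269797619 [-0.06398749  0.21239369 -1.25778745] 53.6583
tail 0.9917830049127871
[ 0.53557772 -0.04742849  0.08099791] [ 0.53558274 -0.04740479] 0.0017013566161640894 0.039519617307236264 [ 0.51466041  0.94393666 -1.27024305] 58.8
right 2.562622868918564
[ 0.56983139 -0.04023501  0.08099404] [ 0.5698431  -0.04024743] 0.0016883531533465408 0.03969510083121491 [-0.04871743  0.27843389 -1.37342606] 64.2333
```

View pics/shows.png

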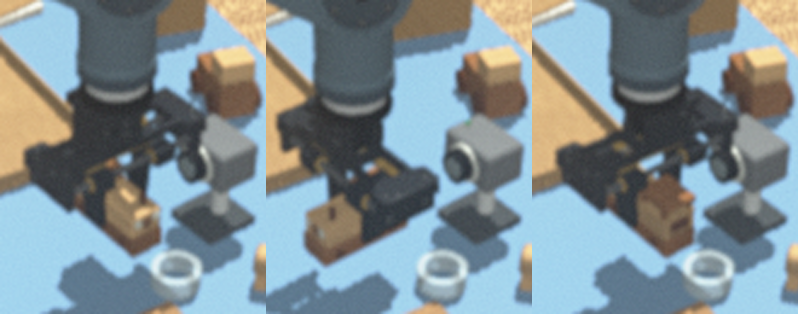

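All four shows were held still and in order, with the camera untouched. Now I place the tractor upright in the tray.

```bash
python3 - <<'E'
from h import *
p=tray(0,-.085); r=down(TA+np.pi+np.pi/2)
bot.movep([*p,.11-DZ],r); print(bot.current_q()[5])
bot.move_straight([*p,.030-DZ],r,speed=.1)
print(bot.move_straight([*p,.016-DZ],r,speed=.015,until_force=3),tip())
bot.set_gripper(.052); bot.pause(.2)
bot.move_straight([*p,.14-DZ],speed=.12)
bot.move_j([-1.0, 0.181, 1.607, 0, 1.354, -0.206]);bot.set_gripper(.08)
a,b=img("side"),img("top");cv2.imwrite("pics/a3.png",a);cv2.imwrite("pics/b3.png",b)
crop("top",50,140,160,130,5,"pics/tr3.png",b);crop("side",200,140,110,80,6,"pics/tr3s.png",a);crop("top",290,150,150,150,4,"pics/wh3.png",b)
print(bot.current_time_s())
E
```

```text
1.6359654674950141
True [0.53882283 0.2022431  0.02097386]
72.4917
```

View pics/tr3.png

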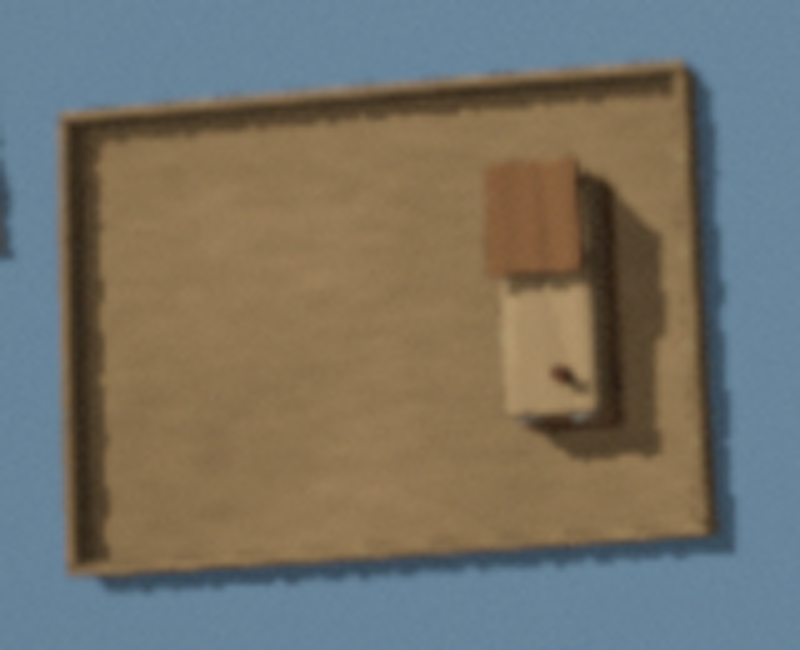

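View pics/tr3s.png

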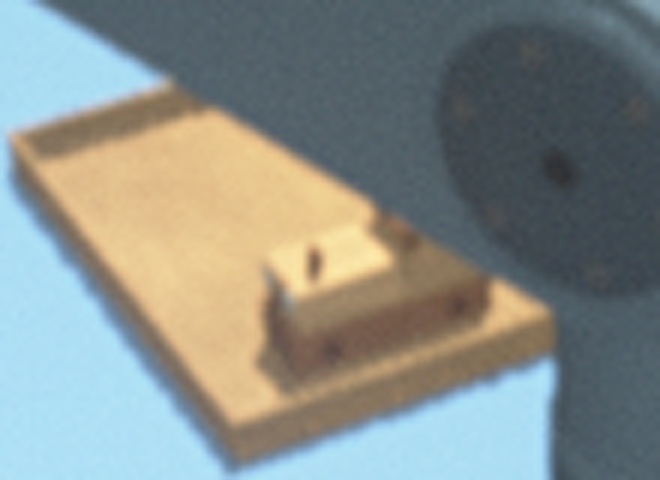

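View pics/wh3.png

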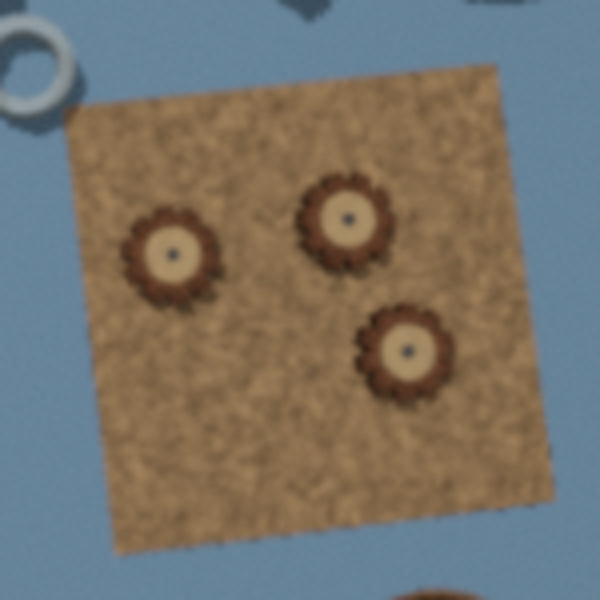

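The tractor stands upright in the tray, and floor contact came at the predicted height. The wheels haven't moved: (172,254), (348,219), (408,351) in the crop. Now the first wheel.

```bash
cat > wheel.py <<'E'
import sys
from h import *
i=int(sys.argv[1]); c=[(.5161,-.1697),(.5371,-.2672),(.4646,-.3000)][i]; d=tray(*[(-.048,.03),(.048,.03),(0,.097)][i])
bot.set_gripper(.072,15)
mj([*c,.11],np.radians(114)); 
print(bot.move_straight([*c,.006-DZ],speed=.1,until_force=6),tip())
bot.set_gripper(0,15); print("w",bot.current_width())
mv([*c,.12],speed=.15); print("w",bot.current_width())
mj([*d,.12],TA)
mv([*d,.025],speed=.12)
print(bot.move_straight([*d,.004-DZ],speed=.015,until_force=2.5),tip())
bot.set_gripper(.072); mv([*d,.12],speed=.15)
print(bot.current_time_s())
E
python3 wheel.py 0
python3 - <<'E'
from h import *
bot.move_j([-1.0, 0.181, 1.607, 0, 1.354, -0.206])
a,b=img("side"),img("top");crop("top",50,140,160,130,5,"pics/w0t.png",b);crop("side",200,140,230,230,2.5,"pics/w0s.png",a)
E
```

```text
False [ 0.51673431 -0.17003507  0.00667993]
w 0.05350413547371651
w 0.05382535621668676
True [0.48071111 0.31249911 0.00943521]
81.4917
```

View pics/w0t.png

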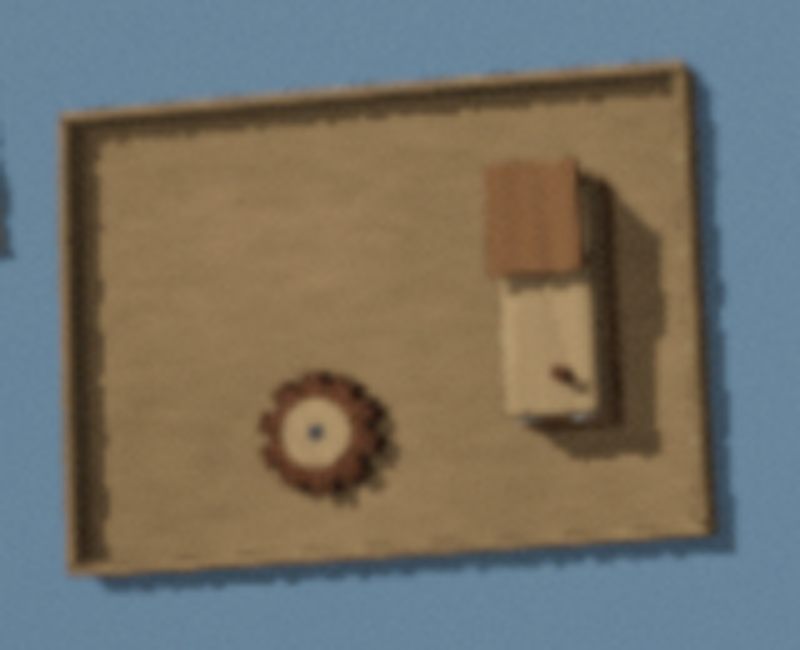

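The first wheel lies flat in the tray at crop (317,432). Next are the other two.

```bash
python3 wheel.py 1 && python3 wheel.py 2
python3 - <<'E'
from h import *
bot.move_j([-1.51, 0.181, 1.607, 0, 1.354, -0.206])
bot.pause(.3)
a,b=img("side"),img("top");crop("top",50,140,160,130,5,"pics/w2t.png",b);cv2.imwrite("pics/finS.png",a);cv2.imwrite("pics/finT.png",b)
crop("side",190,130,120,95,6.5,"pics/w2s.png",a)
E
```

```text
False [ 0.53769754 -0.2676471   0.00678893]
w 0.0534250845981495
w 0.0534935304624134
True [0.57629518 0.32098067 0.00952373]
93.25
False [ 0.46511231 -0.30047198  0.00668015]
w 0.05364917406809302
w 0.05369195820082149
True [0.52257928 0.38345461 0.0095243 ]
103.9333
```

View pics/w2t.png

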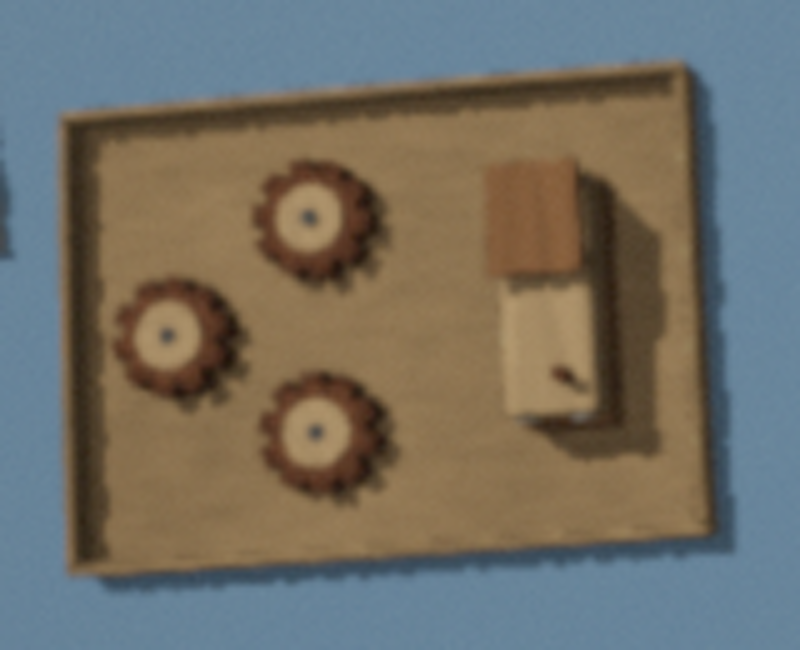

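View pics/finS.png

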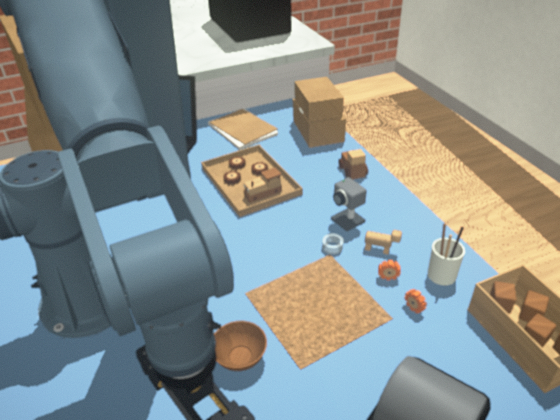

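View pics/finT.png

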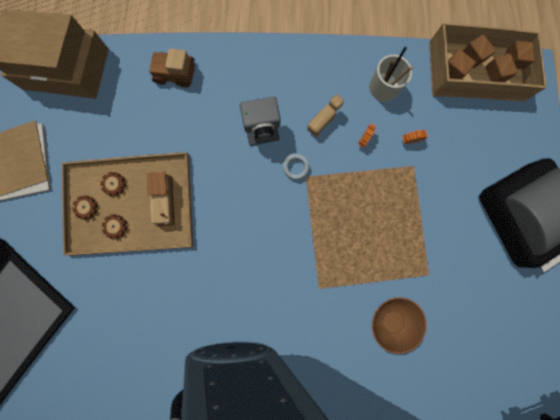

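View pics/w2s.png

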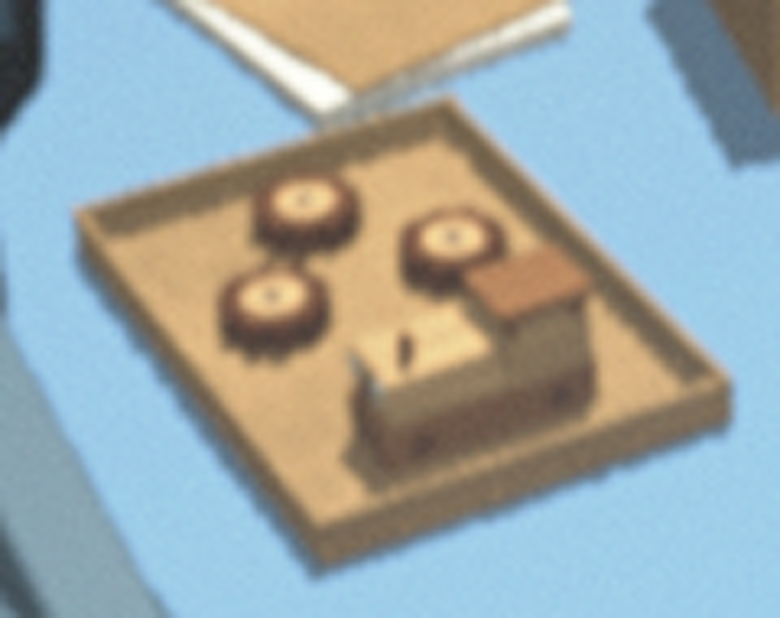

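The tray holds the upright tractor and all three wheels flat with gaps between them. The tape, animal, bowl and orange look-alikes are where they started. Handing in.

```bash
python3 - <<'E'
from workcell import bot
print(bot.job_done(),bot.current_time_s())
E
```

```text
the job is handed in; nothing more can be done
the job is handed in; nothing more can be done
```

The job is done and handed in at about 105 s of the 210 s allowed; no verdict was reported. Three wheels were present:
- **Wheels tipped:** I pushed each one over onto its flat face on the mat with the shut fingers.
- **Tractor shown:** I held it level at the viewing point and showed nose, left, tail and right, still for over a second each. I backed off before each turn.
- **Tray:** The tractor stands upright in it, and the three wheels lie flat beside it with gaps between them.

**Last checks:** The final pictures from both cameras show this arrangement. The mat is empty, and the tape, animal, bowl and orange wheels are where they started.

**What disagreed:**
- **Gripper height:** My first two pushes passed over a wheel because the fingertips were about 26 mm higher than the reported position. I measured this by touching the mat and corrected for it. Later contacts with the tray floor fit that correction within about 1 mm.
- **Tractor moved:** It was knocked a few centimetres aside before I picked it up, so I measured it again first.
- **Camera lens:** My direct estimate of the lens was about 9 mm off the one from the camera's foot and box. I used the foot, which both views agreed on, so the viewing distance rests on that.
- **Squareness:** The camera's heading came from edges that varied by a few degrees (about 9 to 15.5), so the sides could be a degree or two off square.

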